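# Reload the label-tape stand

## Robot

A 6-joint arm with a two-finger parallel gripper is mounted at the origin on the work surface. World frame = base frame: x ahead of the robot, y to its left, z up, the work surface at z = 0. Lengths are in mm, angles in degrees, forces in N, time in s.
With the tool pointing down it reaches from about 300 to 850 mm from the base axis. Payload 4.2 kg.
Tool frame: the origin (TCP) lies between the finger pads; the fingertips stand ahead of it and the grasp point (between the pads) lies 3 mm ahead of it (nose_length is the z of the fingertips in the tool frame, in mm); z points along the fingers, y is the line along which they close (so a half turn about z gives the same grasp; the last joint's range is limited). The gripper opens to 91 mm and grips with 3 to 60 N. Pads are 32 mm wide; open, the fingers measure 118 mm over their backs; the gripper's body (76 mm by 178 mm) begins 60 mm behind the grasp point.
Start: joints at [69.672, 18.312, 89.639, -0, 72.044, -1.146], TCP at [188.936, 543.088, 235.976] pointing down, gripper open.
Joint ranges: [-177.97, 177.97], [-48.28, 115.42], [12.27, 149.76], [-77.06, 257.06], [2.81, 150.46], [-146.56, 146.56]. Speed limits (degrees/s): [147.25, 147.25, 180, 180, 180, 180].

## Interface

Orientations are given as [roll, pitch, yaw] about the fixed x, y, z axes, in that order (R = Rz(yaw) Ry(pitch) Rx(roll)).
In Python, from workcell import state, grab_frame, camera_params, job_done, nose_length gives the robot as it stands.
- The arm moves only by the tool step_arm, never from a script. Its argument "plan" is a list that holds one entry, the list of rows, each a list of 5 numbers: the shift along the tool's x, y, z in cm, then the turn about the tool's z in rad, then the opening, from 0 (shut) to 1 (fully open). In form: [[[x, y, z, turn, gripper], ...]]. A call has 1 to 20 rows; each row is the pose to reach, as a shift and turn from the pose commanded when the call began, along the tool's axes at that moment; what a row does not reach only later rows make up. A row lasts 1/8 s, in which the tool goes at most 62.5 mm and 10.7 degrees, less where a joint would pass 70% of its speed; a pose out of reach is approached as far as the arm can. A call with a gripper value outside its range is refused whole. The fingers move at their own pace and stop on an object; "newtons" is the grip in N (left out, the last holds). Time passes only in rows, so rows that repeat a pose let the fingers close. It gives the time, the measured TCP pose, the force, the opening and the grip force at its end, in the units of the state.
- state(): the state, without advancing time (a new reading comes with each control period).
- grab_frame(name): name is "scene" or "top" or "wrist"; returns the picture (400x640x3 uint8, blue, green, red); there is no depth.
- camera_params(name): a dict with "camera_matrix" (3x3 intrinsics, pixels), "R" (3x3) and "t" (3): a world point X has camera coordinates R X + t; the wrist camera has in their place "mount" (4x4, takes a point from camera to tool coordinates, whose origin is the TCP and whose axes are the flange's). Camera axes: x right, y down, z forward; pixel columns grow to the right and rows downward; lengths in mm; the calibration is good to about 2 mm. A picture is of the moment at which its call begins: read the wrist's pose just before it. camera_params takes no time and is no camera call.
- job_done(): hands the job in; it is judged then, once.
The state is a dict: "time_s": time; "qpos": joint angles; "qvel": joint speeds; "effort": joint torques, N m; "ee_pos": TCP position; "ee_rot": TCP orientation; "force": force on the tool from outside, world axes, zero at the start; "torque": the same for the moment, N m; "gripper_width": finger opening in mm; "gripper_force": force on a finger pad.
Only numpy, scipy, OpenCV 4.12 (cv2) and the standard library are available. Lean on these libraries where they do the work, as an engineer would, in place of code of your own. Each camera call takes 0.05 s, during which the arm holds its last target. There are 200 camera calls.

## Task

Reload the label-tape stand: take the black collar off the spindle and set it aside on the bench, slide the spent brown roll off and put it in the waste bin, then build the new stack on the spindle: the aluminium spacer first, down on the base, then every fresh roll of tape on the bench (two or three of them) one after another from the largest diameter at the bottom to the smallest on top, and last the black collar again on top. Everything on the spindle must lie flat on what is below it, and the other things on the bench stay where they are.

Things in the scene. Friction and masses are not known exactly. Their poses are not given: they have to be found in the camera images.
- stand: tape stand, fixed: grey round base 110 mm across and 15 mm high, with an upright steel spindle 16 mm in diameter at its centre; the spindle's top is 89 mm above the bench and its last 8 mm taper to 8 mm across. Origin: centre of the base's underside; z up along the spindle
- bin: waste bin, fixed: grey open plastic box 150 x 150 mm outside, walls 4 mm, 60 mm high, open at the top. Origin: centre of its underside
- old_roll: spent roll: brown cardboard core with little left on it, a ring 42 mm in outer diameter (up to 45 mm over its corners), bore 26 mm, 36 mm tall; at the start it stands on the stand's base with the spindle through it. Origin: its centre, at half its height; z along its axis
- cap: retaining collar: black ribbed plastic ring 40 mm in outer diameter (44 mm over its corners), through bore 20 mm, 30 mm tall, loose on the spindle (no thread); at the start it sits on top of the spent roll. Origin: its centre, at half its height; z along its axis
- spacer: spacer: bare aluminium ring 48 mm in outer diameter (up to 51 mm over its corners), through bore 22 mm, 16 mm tall, lying flat on the bench. On the spindle, let it go a few mm above the base if the spindle's top comes near the palm; it slides down by itself. Origin: its centre, at half its height; z along its axis
- roll_a: largest fresh roll of label tape: beige ring with a brown cardboard core, 68 mm in outer diameter (up to 72 mm over its corners), through bore 26 mm, 18 mm tall, lying flat on the bench; may be absent. Either face may be down. Origin: its centre, at half its height; z along its axis
- roll_b: second largest fresh roll of label tape: beige ring with a brown cardboard core, 60 mm in outer diameter (up to 64 mm over its corners), through bore 26 mm, 16 mm tall, lying flat on the bench; may be absent. Either face may be down. Origin: its centre, at half its height; z along its axis
- roll_c: third largest fresh roll of label tape: beige ring with a brown cardboard core, 52 mm in outer diameter (up to 56 mm over its corners), through bore 26 mm, 14 mm tall, lying flat on the bench; may be absent. Either face may be down. Origin: its centre, at half its height; z along its axis
- roll_d: smallest fresh roll of label tape: beige ring with a brown cardboard core, 44 mm in outer diameter (up to 48 mm over its corners), through bore 26 mm, 12 mm tall, lying flat on the bench; may be absent. Either face may be down. Origin: its centre, at half its height; z along its axis
- rack: white tube rack with small tubes, fixed, 120 x 140 x 62 mm high; in the way only. Origin: centre of its underside
- bottle: amber bottle, bystander, 64 mm in diameter, 130 mm high, standing. Origin: centre of its underside
- tipbox: blue box of pipette tips with clear lid, bystander, 85 (x) x 120 (y) x 66 mm high. Origin: centre of its underside
- marker: marker pen, bystander, lying, 130 mm long along its x, 14 mm thick. Origin: middle of its underside
- vial: small glass vial, bystander, 28 mm in diameter, 45 mm high, standing. Origin: centre of its underside
- timer: white bench timer, bystander, 60 x 65 x 20 mm high. Origin: centre of its underside
- jar: white jar with blue lid, bystander, 60 mm in diameter, 60 mm high. Origin: centre of its underside
Mind the look-alikes: they are no part of the job. Leave any red or turquoise look-alike of the spacer alone.

How it is judged:
By the outcome, as a careful person would: the job done as asked, in the order asked, and still so for the second after the job is handed in, with the robot touching nothing.
Of roll_a, roll_b, roll_c, roll_d only 2 to 3 are there at a start; the rules pass over those that are not, and their reading is None.
At some moment in a run one of spacer, roll_a, roll_b, roll_c, roll_d may be knocked a few centimetres aside while the robot is not near it.
Once in a run the grip may slacken for a moment while it holds something.
It also fails if it takes over 192 s, if anything falls off the work surface, if the arm or the gripper's body presses on something with over 40 N, if the wrist force passes 120 N, or if a joint passes its speed limit or range.

## Working session

There is one attempt and no reset: what is moved stays moved. The work goes in short steps, Python scripts to look and compute and a tool call to move; the robot and the scene stay as the last step left them, time stands still between calls to the robot, and variables do not carry over. Pictures are saved under pics/ and viewed, at most 15 in all, crops included, and the job is handed in when it is done.

Besides the shell and the picture viewer there is one more tool, called after "Request:" in YAML: its name, and indented under it one key for each argument. step_arm: Moves the arm, as the interface text tells. Its arguments: {"type":"object","properties":{"plan":{"type":"array","items":{"type":"array","items":{"type":"array","items":{"type":"number"}}}},"newtons":{"type":"number"}},"required":["plan"]}

```bash
mkdir -p pics; ls
python3 - <<'E'
from workcell import *
import cv2
print(state()); print(nose_length if not callable(nose_length) else nose_length())
for n in("scene","top"):
    cv2.imwrite(f"pics/{n}0.png",grab_frame(n))
for n in("scene","top","wrist"): print(n,camera_params(n))
E
```

```text
pics
{'time_s': 0.0, 'qpos': array([ 6.96723274e+01,  1.83535957e+01,  8.97068043e+01,  2.58196663e-04,
        7.20442594e+01, -1.14651377e+00]), 'qvel': array([-0.04059698, -0.03999415,  0.06927376, -0.04713051,  0.10359335,
       -0.08207752]), 'effort': array([-7.62525688e-04, -4.12459981e+01, -2.31975889e+01,  7.26536172e-02,
        4.55107063e-02, -1.17400205e-04]), 'ee_pos': array([188.76026776, 542.63688087, 235.09795979]), 'ee_rot': array([-1.79895366e+02, -2.33956709e-03,  1.60818759e+02]), 'force': array([ 0.62588826,  0.43076586, -0.11926344]), 'torque': array([0.0397547 , 0.02035742, 0.00798972]), 'gripper_force': 0.0, 'gripper_width': 91.16255090425399}
22.0
scene {'camera_matrix': array([[455.13444933,   0.        , 317.57468754],
       [  0.        , 455.13444933, 198.06795923],
       [  0.        ,   0.        ,   1.        ]]), 'R': array([[-0.28996341,  0.95702665, -0.00460483],
       [ 0.79885701,  0.23938539, -0.55183522],
       [-0.52701869, -0.16369062, -0.83394045]]), 't': array([ 154.75095265, -420.85275593, 1461.75678193])}
top {'camera_matrix': array(
[... 221 characters left out ...]
[-9.72303014e-01, -1.24428689e-02, -2.33392424e-01],
       [ 2.33377448e-01,  2.66261733e-03, -9.72382578e-01]]), 't': array([ 12.23217871, 569.76187529, 913.17451825])}
wrist {'camera_matrix': array([[346.96795321,   0.        , 316.53054771],
       [  0.        , 346.96795321, 196.0022571 ],
       [  0.        ,   0.        ,   1.        ]]), 'mount': array([[ 6.54957960e-04, -9.70708604e-01, -2.40258978e-01,
         6.73136678e+01],
       [ 9.99999777e-01,  6.05141999e-04,  2.81118607e-04,
         9.03696694e-01],
       [-1.27493452e-04, -2.40259108e-01,  9.70708785e-01,
        -1.47881879e+02],
       [ 0.00000000e+00,  0.00000000e+00,  0.00000000e+00,
         1.00000000e+00]])}
```

View pics/scene0.png

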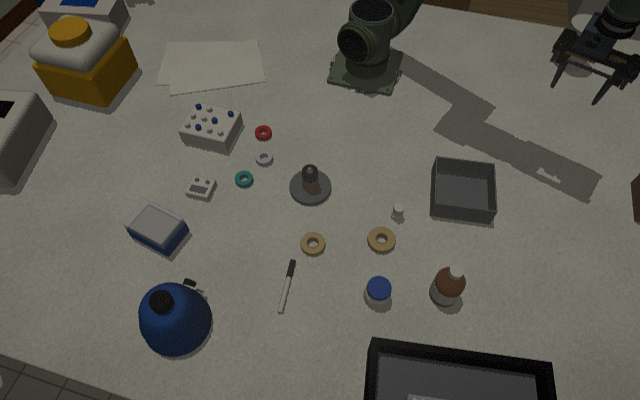

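View pics/top0.png

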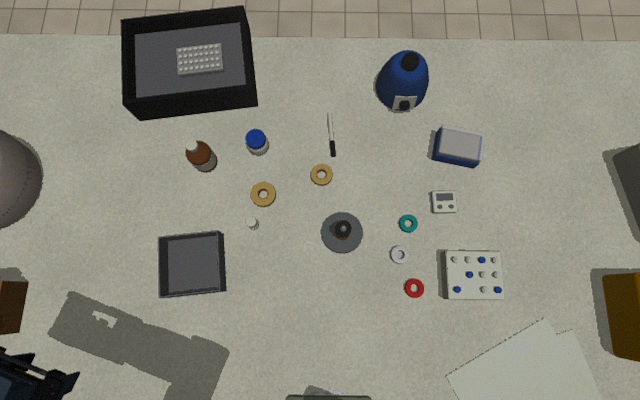

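Scene shows the stand at (310,186), the bin at (463,189), and two beige rolls at (381,239) and (312,243). In the top view those are the stand (342,232), bin (192,264), rolls (263,194) and (321,174). 
Spacer candidates in the top view are bare aluminium (400,254), red (414,288) and turquoise (408,223). I choose the bare one. Vial (252,223) and jar (256,140) are other round things.

```bash
cat > h.py <<'E'
import numpy as np, cv2
from workcell import *
from scipy.spatial.transform import Rotation as Ro
def cam(n, s=None):
    p=camera_params(n); K=p["camera_matrix"]
    if n!="wrist": R=p["R"]; return K,R.T,-R.T@p["t"]
    s=s or state(); T=Ro.from_euler("xyz",s["ee_rot"],degrees=True).as_matrix(); M=p["mount"]
    return K,T@M[:3,:3],s["ee_pos"]+T@M[:3,3]
def ray(c,uv,z):
    K,R,o=c; d=(R@np.linalg.inv(K)@np.c_[np.atleast_2d(uv),np.ones(len(np.atleast_2d(uv)))].T).T
    return o+d*((z-o[2])/d[:,2])[:,None]
def proj(c,X):
    K,R,o=c; p=K@(R.T@(np.asarray(X,float)-o)); return p[:2]/p[2]
def fit(c,cnt,z):
    "circle on plane z from outer contour pixels"
    P=ray(c,cnt.reshape(-1,2).astype(float),z)[:,:2]; (x,y),(a,b),t=cv2.fitEllipse(P.astype(np.float32)); return np.round([x,y,a,b],1)
E
python3 - <<'E'
from h import *
for n,w in (("top",{"bigroll":(263,194),"smallroll":(321,174),"spacer":(400,254),"red":(414,288),"turq":(408,223)}),("scene",{"bigroll":(381,239),"smallroll":(312,243),"spacer":(264,158)})):
    im=cv2.imread(f"pics/{n}0.png"); hsv=cv2.cvtColor(im,cv2.COLOR_BGR2HSV); c=cam(n)
    H,S,V=cv2.split(hsv)
    for k,(u,v) in w.items():
        if "roll" in k: m=((H<28)&(H>8)&(S>70))
        elif k=="spacer": m=(V>np.median(V)+0)&(H>105)|((V>165))
        else: m=S>120
        m=m.astype(np.uint8)*255; q=np.zeros_like(m); q[v-22:v+22,u-22:u+22]=m[v-22:v+22,u-22:u+22]
        cs,_=cv2.findContours(q,cv2.RETR_EXTERNAL,cv2.CHAIN_APPROX_NONE); cs=[a for a in cs if len(a)>8]
        if cs: 
            a=max(cs,key=cv2.contourArea); print(n,k,fit(c,a,16),cv2.boundingRect(a))
    for nm,uv in (("bin",[(192,264)]),("stand",[(342,232)]),("vial",[(252,223)]),("jar",[(256,140)]),("rack",[(474,274)]),("timer",[(444,202)])):
        if n=="top": print(nm,ray(c,uv,60 if nm in("bin","rack","jar") else 20).round())
im=cv2.imread("pics/top0.png"); im2=cv2.imread("pics/scene0.png")
A=cv2.resize(im[150:310,230:470],None,fx=3.3,fy=3.3,interpolation=2)
cv2.imwrite("pics/crop0.png",A)
E
```

```text
top bigroll [599.2 181.1  65.3  68.5] (250, 182, 26, 25)
top smallroll [656.7  24.9  56.7  60. ] (311, 164, 22, 22)
top spacer [ 441.1 -181.8   38.1   39.3] (392, 247, 17, 16)
top red [ 357.5 -215.4   44.6   45.9] (405, 279, 19, 19)
top turq [ 524.6 -206.7   43.6   45.8] (400, 215, 18, 17)
bin [[407. 340.  60.]]
stand [[498. -32.  20.]]
vial [[519. 205.  20.]]
jar [[736. 199.  60.]]
rack [[ 392. -353.   60.]]
timer [[ 582. -304.   20.]]
scene bigroll [607.5 182.6  64.8  70.4] (368, 227, 28, 26)
scene smallroll [665.6  27.   56.9  61.6] (301, 232, 24, 24)
```

View pics/crop0.png

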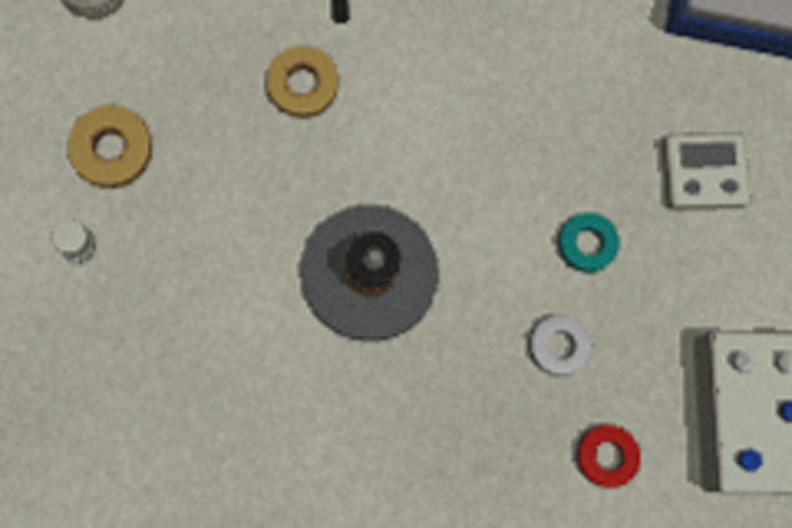

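Request:
step_arm:
  plan:
    - [[-24,-22,0,0.6,0.8],[-48.3,-44.1,0,1.236,0.8],[-48.3,-44.1,0,1.236,0.8],[-48.3,-44.1,0,1.236,0.8],[-48.3,-44.1,0,1.236,0.8],[-48.3,-44.1,0,1.236,0.8],[-48.3,-44.1,0,1.236,0.8],[-48.3,-44.1,0,1.236,0.8],[-48.3,-44.1,0,1.236,0.8],[-48.3,-44.1,0,1.236,0.8],[-48.3,-44.1,0,1.236,0.8],[-48.3,-44.1,0,1.236,0.8],[-48.3,-44.1,0,1.236,0.8],[-48.3,-44.1,0,1.236,0.8],[-48.3,-44.1,0,1.236,0.8],[-48.3,-44.1,0,1.236,0.8],[-48.3,-44.1,0,1.236,0.8]]
  newtons: 20

```text
time_s: 2.22
ee_pos: [500.1, -31.9, 236.0]
ee_rot: [180.0, -0.0, 90.0]
force: [0.5, 0.1, -0.6]
gripper_width: 72.9
gripper_force: 0.0
```

Run:
```python
from h import *
s=state(); print(s["ee_pos"],s["ee_rot"],s["gripper_width"],s["qpos"].round(),s["time_s"])
c=cam("wrist",s); im=grab_frame("wrist"); cv2.imwrite("pics/w1.png",im)
print([proj(c,(498,-34,z)) for z in (0,15,81,89)])
```

```text
[500.13683173 -31.85666002 236.00841927] [ 1.79992002e+02 -5.74526381e-03  9.00261644e+01] 72.8748773702427 [-5. 12. 99.  0. 69. -5.] 2.225
[array([314.25180007, 174.72144355]), array([314.17013298, 177.22377721]), array([313.71991021, 191.01890117]), array([313.65240438, 193.08732466])]
```

View pics/w1.png

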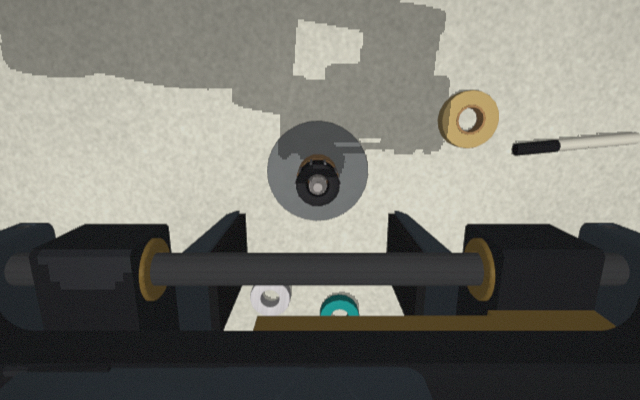

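The wrist view shows the stand base centred at about (317,170), the spindle tip at (317,186) and the smaller roll at (468,118).

Run:
```python
from h import *
s=state(); c=cam("wrist",s); im=cv2.imread("pics/w1.png")
H,S,V=cv2.split(cv2.cvtColor(im,cv2.COLOR_BGR2HSV))
def blob(m,box):
    q=np.zeros(m.shape,np.uint8); x0,y0,x1,y1=box; q[y0:y1,x0:x1]=m[y0:y1,x0:x1]*255
    cs,_=cv2.findContours(q,cv2.RETR_EXTERNAL,cv2.CHAIN_APPROX_NONE); return max(cs,key=cv2.contourArea)
a=blob((V>70)|0,(309,178,326,196)); print("tip",fit(c,a,89),cv2.boundingRect(a))
print("base ctr",ray(c,[(317.5,170)],15),"base edges",ray(c,[(267,170),(368,170),(317,121),(317,219)],15).round(1))
a=blob((H<28)&(H>8)&(S>70),(430,80,505,155)); print("small roll",fit(c,a,16),fit(c,a,14),len(a))
a=blob(V<45,(285,155,350,210)); print("cap",fit(c,a,81),cv2.boundingRect(a))
```

```text
tip [501.  -27.1  15.1  15.3] (309, 178, 17, 17)
base ctr [[501.62054519 -26.2143927   15.        ]] base edges [[447.3 -26.3  15. ]
 [555.9 -26.2  15. ]
 [501.   25.3  15. ]
 [501.2 -81.4  15. ]]
small roll [657.5  27.4  57.5  62.1] [658.4  27.3  57.8  62.5] 168
cap [501.9 -26.3  36.   39.3] (296, 160, 44, 45)
```

Request:
step_arm:
  plan:
    - [[0.5,0.1,6,0,0.8],[0.5,0.1,12,0,0.8],[0.5,0.1,14,0,0.8],[0.5,0.1,16,0,0.8],[0.5,0.1,16,0,0.8],[0.5,0.1,16,0,0.3],[0.5,0.1,16,0,0.3],[0.5,0.1,16,0,0.3],[0.5,0.1,16,0,0.3],[0.5,0.1,16,0,0.3],[0.5,0.1,16,0,0.3],[0.5,0.1,16,0,0.3]]
  newtons: 25

```text
time_s: 3.78
ee_pos: [501.5, -27.1, 76.4]
ee_rot: [180.0, -0.0, 90.0]
force: [-1.0, 0.2, 5.8]
gripper_width: 38.9
gripper_force: 25.0
```

Request:
step_arm:
  plan:
    - [[0,0,-3,0,0.3],[0,0,-6,0,0.3],[0,0,-6,0,0.3],[6,-4,-6,0,0.3],[11.5,-8,-6,0,0.3],[11.5,-8,-6,0,0.3],[11.5,-8,-2,0,0.3],[11.5,-8,3,0,0.3],[11.5,-8,4.5,0,0.3],[11.5,-8,5.1,0,0.3],[11.5,-8,5.1,0,0.3],[11.5,-8,5.1,0,0.8],[11.5,-8,5.1,0,0.8],[11.5,-8,5.1,0,0.8],[11.5,-8,5.1,0,0.8],[11.5,-8,0,0,0.8],[11.5,-8,-5,0,0.8],[0,0,-6,0,0.8],[0,0,-6,0,0.8],[0,0,-6,0,0.8]]

```text
time_s: 6.28
ee_pos: [503.3, -29.6, 136.4]
ee_rot: [179.9, 0.0, 89.8]
force: [-1.7, 0.5, -0.4]
gripper_width: 72.8
gripper_force: 0.0
```

Run:
```python
from h import *
s=state(); print(s["ee_pos"],s["ee_rot"],s["gripper_width"],s["time_s"])
c=cam("wrist",s); a=grab_frame("wrist"); b=grab_frame("top")
cv2.imwrite("pics/w2.png",np.hstack([cv2.resize(a,(400,250)),cv2.resize(b[130:320,220:480],(400,292))[:250]]))
cv2.imwrite("pics/w2full.png",a);cv2.imwrite("pics/top2.png",b)
```

```text
[503.28781456 -29.57590411 136.40840126] [1.79861130e+02 2.77151884e-02 8.98227978e+01] 72.80199042912056 6.275
```

View pics/w2.png

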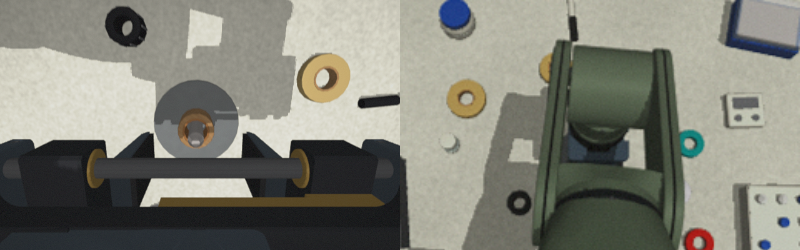

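Request:
step_arm:
  plan:
    - [[0,0,0,0,0.8],[0,0,5,0,0.8],[0,0,8.7,0,0.8],[0,0,8.7,0,0.8],[0,0,8.7,0,0.3],[0,0,8.7,0,0.3],[0,0,8.7,0,0.3],[0,0,8.7,0,0.3],[0,0,8.7,0,0.3],[0,0,8.7,0,0.3],[0,0,8.7,0,0.3],[0,0,5,0,0.3],[0,0,1,0,0.3],[0,0,-2,0,0.3],[0,0,-2,0,0.3],[0,0,-2,0,0.3]]
  newtons: 25

```text
time_s: 8.38
ee_pos: [500.4, -27.1, 155.1]
ee_rot: [-179.9, -0.0, 90.0]
force: [-0.4, -0.9, -0.4]
gripper_width: 42.0
gripper_force: 25.0
```

Run:
```python
from h import *
s=state(); print(s["ee_pos"],s["gripper_width"])
im=cv2.imread("pics/top2.png"); print(ray(cam("top"),[(158,236),(223,230),(227,291),(161,297)],60).round())
im=cv2.imread("pics/scene0.png"); print(ray(cam("scene"),[(437,157),(495,161),(495,221),(430,212)],60).round())
```

```text
[500.44605401 -27.11656105 155.07012722] 41.96022920010697
[[475. 431.  60.]
 [493. 269.  60.]
 [344. 249.  60.]
 [327. 407.  60.]]
[[354. 270.  60.]
 [324. 415.  60.]
 [507. 430.  60.]
 [526. 279.  60.]]
```

Request:
step_arm:
  plan:
    - [[6,-1.5,0,0,0.3],[12,-3,0,0,0.3],[18,-4.5,0,0,0.3],[24,-6,0,0,0.3],[30,-7.5,0,0,0.3],[36.7,-8.9,0,0,0.3],[36.7,-8.9,0,0,0.3],[36.7,-8.9,0,0,0.3],[36.7,-8.9,5,0,0.3],[36.7,-8.9,9,0,0.3],[36.7,-8.9,11,0,0.3],[36.7,-8.9,11,0,0.3],[36.7,-8.9,11,0,0.75],[36.7,-8.9,11,0,0.75],[36.7,-8.9,11,0,0.75],[36.7,-8.9,6,0,0.75],[36.7,-8.9,0,0,0.75],[36.7,-8.9,0,0,0.75],[36.7,-8.9,0,0,0.75]]

```text
time_s: 10.75
ee_pos: [411.8, 339.6, 156.0]
ee_rot: [180.0, -0.0, 90.0]
force: [-0.2, -1.6, -0.8]
gripper_width: 68.6
gripper_force: 0.0
```

Run:
```python
from h import *
s=state(); print(s["ee_pos"],s["ee_rot"],s["gripper_width"],s["time_s"])
a=grab_frame("wrist"); b=grab_frame("top");d=grab_frame("scene")
cv2.imwrite("pics/w3.png",np.hstack([cv2.resize(a,(400,250)),cv2.resize(b[130:320,220:480],(400,292))[:250]]))
cv2.imwrite("pics/top3.png",b)
cv2.imwrite("pics/sc3.png",d)
```

```text
[411.788318   339.62913874 155.95851674] [ 1.79998605e+02 -1.44277203e-03  9.00122420e+01] 68.63918740623394 10.75
```

View pics/w3.png

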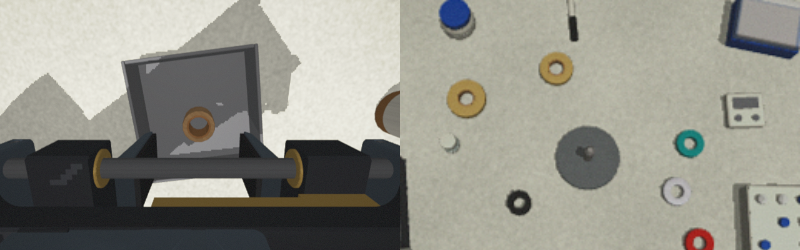

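The spent roll stands in the bin (200,123) and the collar on the bench, with the spindle clear. Next, the spacer.

Request:
step_arm:
  plan:
    - [[-6,0.3,-2,0,0.7],[-12,0.6,-4,0,0.7],[-18,1,-8,0,0.7],[-24,1.3,-8,0,0.7],[-30,1.6,-8,0,0.7],[-36,2,-8,0,0.7],[-42,2.3,-8,0,0.7],[-48,2.6,-8,0,0.7],[-52.3,2.9,-8,0,0.7],[-52.3,2.9,-8,0,0.7],[-52.3,2.9,-8,0,0.7],[-52.3,2.9,-8,0,0.7],[-52.3,2.9,-8,0,0.7]]

```text
time_s: 12.52
ee_pos: [441.2, -182.1, 235.9]
ee_rot: [-180.0, -0.0, 90.1]
force: [0.0, 0.5, -0.4]
gripper_width: 63.8
gripper_force: 0.0
```

```bash
cat >> h.py <<'E'
def ring(kind,zt,name,near=None):
    "grab wrist frame, find ring of kind (roll/spacer), give circle on its top plane and shift in cm for the tool"
    s=state(); c=cam("wrist",s); im=grab_frame("wrist"); cv2.imwrite(f"pics/{name}.png",im)
    H,S,V=cv2.split(cv2.cvtColor(im,cv2.COLOR_BGR2HSV)); H,S,V=[q.astype(int) for q in(H,S,V)]
    B,G,R=[q.astype(int) for q in cv2.split(im)]
    m=((H<28)&(H>8)&(S>70)) if kind=="roll" else (B-G>=4)&(S<60)&(V>110)
    m=m.astype(np.uint8)*255; m[205:,245:395]=0 if kind=="roll" else m[205:,245:395]
    m=cv2.morphologyEx(m,cv2.MORPH_OPEN,np.ones((3,3)))
    cs,_=cv2.findContours(m,cv2.RETR_EXTERNAL,cv2.CHAIN_APPROX_NONE)
    T=Ro.from_euler("xyz",s["ee_rot"],degrees=True).as_matrix()
    print("tcp",s["ee_pos"].round(1),s["ee_rot"].round(1),"w",s["gripper_width"],"t",s["time_s"])
    for a in cs:
        if cv2.contourArea(a)>300:
            f=fit(c,a,zt); d=T.T@(np.r_[f[:2],zt]-s["ee_pos"]); print(f,cv2.boundingRect(a),"shift cm",(d/10).round(2))
E
python3 - <<'E'
from h import *
ring("spacer",16,"w4")
E
```

```text
tcp [ 441.2 -182.1  235.9] [-180.    -0.    90.1] w 63.83305047390518 t 12.525
```

View pics/w4.png

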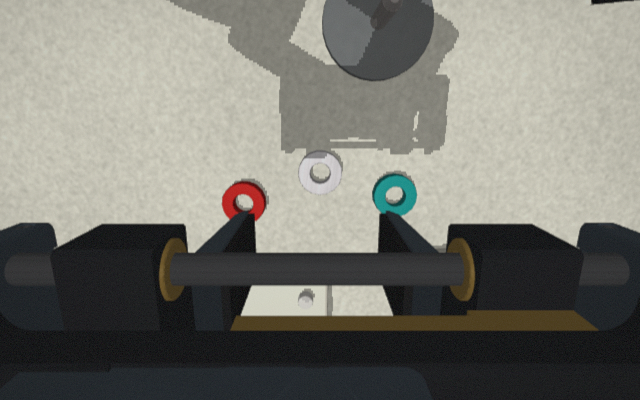

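The bare aluminium ring is at (320,172), between the red one at (244,202) and the turquoise one at (395,194).

Run:
```python
from h import *
s=state(); c=cam("wrist",s); im=cv2.imread("pics/w4.png"); 
print(ray(c,[(320,172),(299,172),(342,172)],16).round(1))
sub=im[145:200,292:350]; H,S,V=cv2.split(cv2.cvtColor(sub,cv2.COLOR_BGR2HSV)); B,G,R=[q.astype(int) for q in cv2.split(sub)]
print(sub[27,0:58:4].tolist())
m=((B-R>3)&(V>95)).astype(np.uint8); m=cv2.morphologyEx(m,cv2.MORPH_OPEN,np.ones((3,3),np.uint8)); a=max(cv2.findContours(m,0,1)[0],key=cv2.contourArea)+np.array([292,145])
print(fit(c,a,16),cv2.boundingRect(a))
```

```text
[[ 445.4 -178.4   16. ]
 [ 422.8 -178.5   16. ]
 [ 469.  -178.4   16. ]]
[[180, 194, 197], [181, 195, 198], [210, 208, 210], [207, 206, 209], [202, 201, 205], [124, 133, 134], [179, 192, 192], [177, 192, 193], [174, 188, 190], [181, 195, 197], [207, 206, 209], [196, 196, 199], [198, 197, 201], [188, 203, 206], [184, 197, 199]]Traceback (most recent call last):
  File "<stdin>", line 6, in <module>
ValueError: max() iterable argument is empty
```

Request:
step_arm:
  plan:
    - [[0.4,0.45,6,0,0.7],[0.4,0.45,12,0,0.7],[0.4,0.45,17,0,0.7],[0.4,0.45,20,0,0.7],[0.4,0.45,21.2,0,0.7],[0.4,0.45,21.2,0,0.7],[0.4,0.45,21.2,0,0.4],[0.4,0.45,21.2,0,0.4],[0.4,0.45,21.2,0,0.4],[0.4,0.45,21.2,0,0.4],[0.4,0.45,21.2,0,0.4],[0.4,0.45,21.2,0,0.4]]
  newtons: 30

```text
time_s: 14.08
ee_pos: [446.3, -179.3, 24.7]
ee_rot: [179.9, 0.0, 90.0]
force: [-0.7, 0.6, 6.4]
gripper_width: 47.2
gripper_force: 30.0
```

Request:
step_arm:
  plan:
    - [[0,0,-3,0,0.4],[0,0,-8,0,0.4],[0,0,-11,0,0.4],[0,0,-11,0,0.4],[5,2,-11,0,0.4],[10,4,-11,0,0.4],[15.1,5.5,-11,0,0.4],[15.1,5.5,-11,0,0.4],[15.1,5.5,-11,0,0.4],[15.1,5.5,-11,0,0.4]]

```text
time_s: 15.32
ee_pos: [500.0, -29.2, 133.4]
ee_rot: [-179.9, 0.0, 89.9]
force: [-0.2, -0.4, -0.6]
gripper_width: 46.9
gripper_force: 30.0
```

Run:
```python
from h import *
s=state(); print(s["ee_pos"],s["ee_rot"],s["gripper_width"],s["force"])
c=cam("wrist",s); im=grab_frame("wrist"); cv2.imwrite("pics/w5.png",im); cv2.imwrite("pics/w5c.png",cv2.resize(im[120:270,200:440],None,fx=3,fy=3))
print(proj(c,s["ee_pos"]-[0,0,8]))
```

```text
[500.03149973 -29.24122197 133.36066737] [-1.79923642e+02  7.42770262e-03  8.99105978e+01] 46.948635671594936 [-0.20995354 -0.40573475 -0.57448577]
[315.92082815 255.4177379 ]
```

View pics/w5c.png

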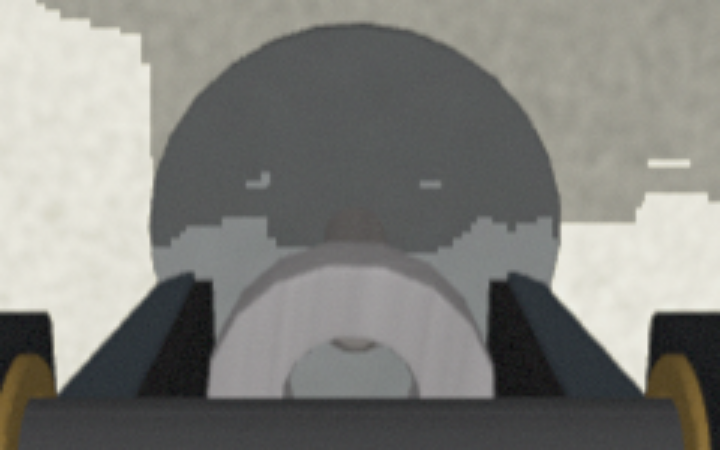

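Run:
```python
from h import *
s=state(); c=cam("wrist",s)
p=ray(c,[(317,208.3),(269,250),(364.5,250)],124.7); print(p.round(1), "ring y ~",p[0,1]-24.3)
print("bore far edge",ray(c,[(317,233)],124.7).round(1),ray(c,[(317,235.5)],89).round(1), ray(c,[(251,195),(386.5,195),(319,127.5)],15).round(1))
```

```text
[[500.7  -5.9 124.7]
 [477.4 -26.8 124.7]
 [523.7 -26.9 124.7]] ring y ~ -30.188718650971918
bore far edge [[500.7 -18.2 124.7]] [[500.7 -32.7  89. ]] [[448.6 -26.2  15. ]
 [555.7 -26.3  15. ]
 [502.3  26.2  15. ]]
```

Request:
step_arm:
  plan:
    - [[0,0,0,0,0.4],[0,0,0,0,0.4],[0,0,0,0,0.4]]

```text
time_s: 15.75
ee_pos: [500.7, -28.4, 134.0]
ee_rot: [180.0, -0.0, 90.0]
force: [1.1, 0.6, -1.3]
gripper_width: 47.6
gripper_force: 30.0
```

Request:
step_arm:
  plan:
    - [[0.1,0.08,1,0,0.4],[0.1,0.08,2,0,0.4],[0.1,0.08,3,0,0.4],[0.1,0.08,4,0,0.4],[0.1,0.08,4,0,0.4]]

```text
time_s: 16.38
ee_pos: [500.8, -27.0, 92.9]
ee_rot: [-179.9, -0.0, 90.0]
force: [0.4, 0.3, -0.0]
gripper_width: 47.2
gripper_force: 30.0
```

Request:
step_arm:
  plan:
    - [[0,0,2,0,0.4],[0,0,4,0,0.4],[0,0,4.9,0,0.4],[0,0,5.1,0,0.4],[0,0,5.1,0,0.4],[0,0,5.1,0,0.65],[0,0,5.1,0,0.65],[0,0,5.1,0,0.65],[0,0,5.1,0,0.65],[0,0,3,0,0.65],[0,0,-2,0,0.75],[0,0,-8,0,0.85],[0,0,-14,0,0.9],[0,0,-14,0,0.9]]

```text
time_s: 18.12
ee_pos: [504.2, -27.3, 239.0]
ee_rot: [179.3, 0.0, 90.0]
force: [-0.0, -0.3, -0.6]
gripper_width: 82.0
gripper_force: 0.0
```

Run:
```python
from h import *
ring("roll",18,"w6")
```

```text
tcp [504.2 -27.3 239. ] [179.3   0.   90. ] w 82.01836627404522 t 18.125
[ 770.  -206.9   27.6  369.4] (395, 310, 232, 21) shift cm [-17.94  26.32  22.42]
[ 719.1 -139.6   37.7   79.9] (482, 238, 34, 63) shift cm [-11.21  21.23  22.35]
[ 298.3 -137.5   37.2   78.3] (118, 238, 34, 63) shift cm [-11.   -20.84  21.87]
[655.7  27.7  57.   60.6] (430, 95, 58, 56) shift cm [ 5.52 14.89 22.27]
```

Request:
step_arm:
  plan:
    - [[5,2.5,0,0,0.9],[10,5,0,0,0.9],[15,7.5,0,0,0.9],[20.9,10.1,0,0,0.9],[20.9,10.1,0,0,0.9],[20.9,10.1,0,0,0.9],[20.9,10.1,0,0,0.9],[20.9,10.1,0,0,0.9],[20.9,10.1,0,0,0.9]]

```text
time_s: 19.3
ee_pos: [602.4, 181.1, 234.3]
ee_rot: [180.0, -0.0, 89.9]
force: [-0.7, -0.5, 0.2]
gripper_width: 81.9
gripper_force: 0.0
```

Run:
```python
from h import *
ring("roll",18,"w7")
a=cv2.imread("pics/w6.png");b=cv2.imread("pics/w7.png")
cv2.imwrite("pics/w67.png",np.hstack([cv2.resize(a,(400,250)),cv2.resize(b,(400,250))]))
```

```text
tcp [602.4 181.1 234.3] [180.   -0.   89.9] w 81.87494892505532 t 19.3
[860.2   6.5  27.  364. ] (395, 310, 232, 21) shift cm [-17.43  25.79  21.64]
[810.6  72.4  36.8  78.1] (482, 238, 34, 63) shift cm [-10.85  20.83  21.64]
[395.1  72.6  36.8  78. ] (118, 238, 34, 63) shift cm [-10.87 -20.72  21.62]
[602.4 185.   65.7  66.2] (285, 141, 63, 62) shift cm [ 3.900e-01 -1.000e-02  2.163e+01]
[708.4 340.7  25.4  74.1] (392, 0, 76, 29) shift cm [15.97 10.58 21.64]
[411.  334.7  36.5  62.3] (83, 0, 64, 42) shift cm [ 15.34 -19.16  21.63]
```

View pics/w67.png

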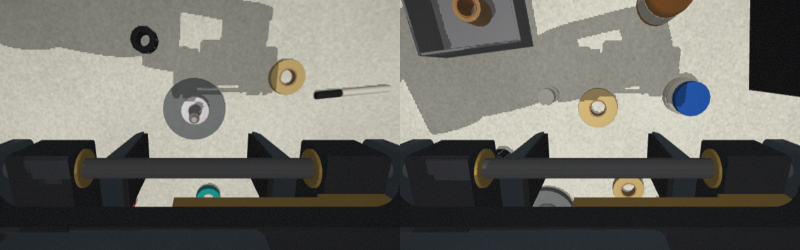

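Left: spacer flat on the base at (194,110). Right: the large roll at (598,107), clear of the vial and jar.

Request:
step_arm:
  plan:
    - [[0.4,0,6,0,0.9],[0.4,0,12,0,0.9],[0.4,0,17,0,0.9],[0.4,0,20,0,0.9],[0.4,0,20.8,0,0.9],[0.4,0,20.8,0,0.9],[0.4,0,20.8,0,0.65],[0.4,0,20.8,0,0.65],[0.4,0,20.8,0,0.65],[0.4,0,20.8,0,0.65],[0.4,0,20.8,0,0.65],[0.4,0,20.8,0,0.65]]
  newtons: 30

```text
time_s: 20.85
ee_pos: [603.5, 186.2, 27.7]
ee_rot: [179.8, -0.1, 90.0]
force: [-0.1, -0.5, 6.2]
gripper_width: 67.9
gripper_force: 30.0
```

Request:
step_arm:
  plan:
    - [[0,0,-3,0,0.65],[0,0,-8,0,0.65],[0,0,-11,0,0.65],[0,0,-11,0,0.65],[-5,-2.4,-11,0,0.65],[-10,-4.8,-11,0,0.65],[-15,-7.2,-11,0,0.65],[-21.2,-10.1,-11,0,0.65],[-21.2,-10.1,-11,0,0.65],[-21.2,-10.1,-11,0,0.65],[-21.2,-10.1,-11,0,0.65],[-21.2,-10.1,-11,0,0.65],[-21.2,-10.1,-11,0,0.65],[-21.2,-10.1,-11,0,0.65]]

```text
time_s: 22.6
ee_pos: [501.7, -25.7, 135.9]
ee_rot: [-180.0, -0.0, 90.0]
force: [-0.3, 0.0, 0.1]
gripper_width: 67.8
gripper_force: 30.0
```

Run:
```python
from h import *
s=state(); print(s["ee_pos"],s["ee_rot"],s["gripper_width"],s["force"])
c=cam("wrist",s); im=grab_frame("wrist"); cv2.imwrite("pics/w8.png",im); cv2.imwrite("pics/w8c.png",cv2.resize(im[120:270,200:440],None,fx=2.5,fy=2.5))
zt=s["ee_pos"][2]-26+18
col=im[:,317].astype(int); print(zt,[(r,col[r].tolist()) for r in range(170,252,3)])
```

```text
[501.65286486 -25.70703241 135.86072057] [-1.79998454e+02 -6.22152083e-03  9.00429016e+01] 67.7700755804638 [-0.29751498  0.01237778  0.05204822]
127.86072056684577 [(170, [87, 89, 85]), (173, [106, 106, 108]), (176, [150, 150, 152]), (179, [148, 148, 150]), (182, [147, 147, 150]), (185, [64, 91, 104]), (188, [57, 87, 101]), (191, [70, 105, 120]), (194, [85, 126, 144]), (197, [82, 124, 143]), (200, [83, 124, 142]), (203, [81, 123, 142]), (206, [82, 123, 143]), (209, [81, 123, 142]), (212, [81, 124, 142]), (215, [78, 119, 139]), (218, [81, 121, 141]), (221, [80, 124, 141]), (224, [80, 121, 139]), (227, [78, 121, 141]), (230, [58, 88, 115]), (233, [89, 98, 113]), (236, [111, 115, 118]), (239, [104, 106, 108]), (242, [127, 131, 127]), (245, [128, 129, 126]), (248, [126, 127, 124]), (251, [127, 128, 126])]
```

View pics/w8c.png

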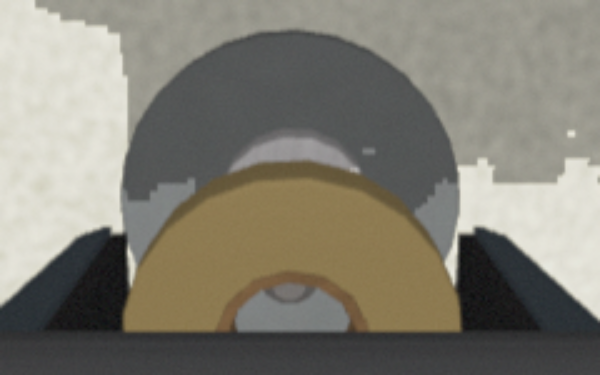

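The roll hangs level, bore over the spindle; lowering.

Request:
step_arm:
  plan:
    - [[-0.15,0,1,0,0.65],[-0.15,0,2,0,0.65],[-0.15,0,3.5,0,0.65],[-0.15,0,5.5,0,0.65],[-0.15,0,7.2,0,0.65],[-0.15,0,7.8,0,0.65],[-0.15,0,7.8,0,0.65],[-0.15,0,7.8,0,0.65]]

```text
time_s: 23.65
ee_pos: [500.0, -27.5, 58.4]
ee_rot: [-179.8, -0.0, 90.0]
force: [-5.3, 0.1, 9.8]
gripper_width: 67.5
gripper_force: 30.0
```

Request:
step_arm:
  plan:
    - [[0,0,0,0,0.9],[0,0,0,0,0.9],[0,0,0,0,0.9],[0,0,0,0,0.9],[0,0,0,0,0.9],[0,0,-4,0,0.9],[0,0,-10,0,0.9],[0,0,-17.7,0,0.9],[0,0,-17.7,0,0.9],[2,6,-17.7,0,0.9],[4,12,-17.7,0,0.9],[5.5,15.5,-17.7,0,0.9],[5.5,15.5,-17.7,0,0.9],[5.5,15.5,-17.7,0,0.9],[5.5,15.5,-17.7,0,0.9],[5.5,15.5,-17.7,0,0.9],[5.5,15.5,-17.7,0,0.9]]

```text
time_s: 25.78
ee_pos: [656.1, 27.1, 235.4]
ee_rot: [180.0, -0.0, 90.0]
force: [0.5, -1.4, 0.5]
gripper_width: 82.2
gripper_force: 0.0
```

Run:
```python
from h import *
ring("roll",16,"w9")
b=grab_frame("top");cv2.imwrite("pics/top9.png",b);a=cv2.imread("pics/w9.png")
cv2.imwrite("pics/w9c.png",np.hstack([cv2.resize(a,(400,250)),cv2.resize(b[130:320,220:480],(400,292))[:250]]))
```

```text
tcp [656.1  27.1 235.4] [180.  -0.  90.] w 82.23010819908365 t 25.775
[ 914.9 -149.5   27.2  362.5] (395, 310, 232, 21) shift cm [-17.65  25.87  21.95]
[866.1 -83.2  37.5  78.5] (482, 238, 34, 63) shift cm [-11.02  20.99  21.95]
[447.4 -83.   37.3  78.7] (118, 238, 34, 63) shift cm [-11.02 -20.88  21.93]
[491.3 -27.8  54.7  66.4] (134, 201, 67, 52) shift cm [ -5.49 -16.49  21.93]
[660.4  28.1  57.7  58.3] (293, 147, 55, 55) shift cm [ 0.1   0.42 21.94]
```

View pics/w9c.png

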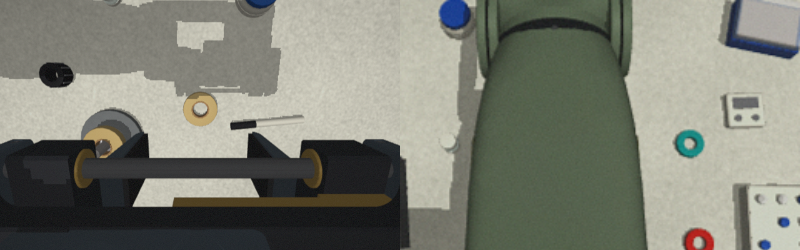

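Roll_a lies on the spacer (105,143). The second roll is at (200,109), and the marker's end at (235,125) is close, so I'll open less.

Request:
step_arm:
  plan:
    - [[0.1,0.4,6,0,0.8],[0.1,0.4,12,0,0.8],[0.1,0.4,17,0,0.8],[0.1,0.4,20,0,0.8],[0.1,0.4,21,0,0.8],[0.1,0.4,21,0,0.8],[0.1,0.4,21,0,0.55],[0.1,0.4,21,0,0.55],[0.1,0.4,21,0,0.55],[0.1,0.4,21,0,0.55],[0.1,0.4,21,0,0.55],[0.1,0.4,21,0,0.55]]
  newtons: 30

```text
time_s: 27.38
ee_pos: [661.6, 28.4, 26.7]
ee_rot: [179.8, -0.0, 90.0]
force: [-0.7, 0.0, 6.2]
gripper_width: 59.3
gripper_force: 30.0
```

Request:
step_arm:
  plan:
    - [[0,0,-3,0,0.55],[0,0,-8,0,0.55],[0,0,-11,0,0.55],[0,0,-11,0,0.55],[-2,-5,-11,0,0.55],[-4,-10,-11,0,0.55],[-5.5,-15.9,-11,0,0.55],[-5.5,-15.9,-11,0,0.55],[-5.5,-15.9,-11,0,0.55],[-5.5,-15.9,-11,0,0.55],[-5.5,-15.9,-11,0,0.55],[-5.5,-15.9,-11,0,0.55],[-5.5,-15.9,-11,0,0.55]]

```text
time_s: 29.0
ee_pos: [501.7, -26.5, 134.8]
ee_rot: [-180.0, -0.0, 90.0]
force: [0.2, -0.3, 0.0]
gripper_width: 59.1
gripper_force: 30.0
```

Run:
```python
from h import *
s=state(); print(s["ee_pos"],s["ee_rot"],s["gripper_width"],s["force"])
im=grab_frame("wrist"); cv2.imwrite("pics/w10c.png",cv2.resize(im[120:270,200:440],None,fx=2.5,fy=2.5))
```

```text
[501.73769154 -26.54517886 134.82968912] [-1.79995749e+02 -4.39871701e-03  9.00115368e+01] 59.14318770065644 [ 0.20940581 -0.25212204  0.04616665]
```

View pics/w10c.png

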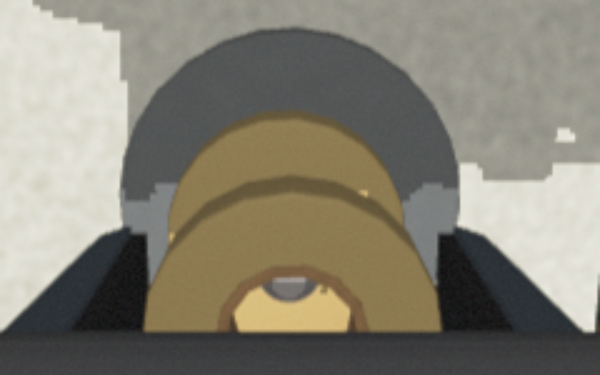

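Aligned, with the spindle tip visible in the bore; lowering onto roll_a (top at 49 mm).

Request:
step_arm:
  plan:
    - [[-0.1,0,1,0,0.55],[-0.1,0,2.5,0,0.55],[-0.1,0,4.5,0,0.55],[-0.1,0,5.7,0,0.55],[-0.1,0,6.1,0,0.55],[-0.1,0,6.1,0,0.55],[-0.1,0,6.1,0,0.55],[-0.1,0,6.1,0,0.8],[-0.1,0,6.1,0,0.8],[-0.1,0,6.1,0,0.8],[-0.1,0,6.1,0,0.8],[-0.1,0,6.1,0,0.8],[-0.1,0,2,0,0.8],[-0.1,0,-4,0,0.8],[-0.1,0,-10,0,0.8],[-0.1,0,-10,0,0.8]]

```text
time_s: 31.05
ee_pos: [504.3, -27.8, 239.9]
ee_rot: [179.4, 0.0, 90.0]
force: [0.4, 0.2, -1.3]
gripper_width: 73.2
gripper_force: 0.0
```

Request:
step_arm:
  plan:
    - [[6,-4,0,0,0.7],[11.5,-8,0,0,0.7],[11.5,-8,0,0,0.7],[11.5,-8,0,0,0.7],[11.5,-8,0,0,0.7],[11.5,-8,0,0,0.7],[11.5,-8,0,0,0.7]]

```text
time_s: 31.92
ee_pos: [422.0, 86.7, 234.8]
ee_rot: [-180.0, 0.0, 89.9]
force: [0.1, 0.4, -0.4]
gripper_width: 63.6
gripper_force: 0.0
```

Run:
```python
from h import *
s=state(); print(s["ee_pos"],s["ee_rot"],s["gripper_width"],s["time_s"])
c=cam("wrist",s); a=grab_frame("wrist"); d=grab_frame("scene"); cv2.imwrite("pics/w11.png",a)
cv2.imwrite("pics/w11c.png",np.hstack([cv2.resize(a,(480,300)),cv2.resize(d[130:230,260:366],(318,300))]))
V=a.max(2); m=(V<60).astype(np.uint8)*255; u,v=proj(c,(421,88,30)).astype(int); print(u,v)
q=np.zeros_like(m); q[v-35:v+30,u-40:u+40]=m[v-35:v+30,u-40:u+40]
for k in cv2.findContours(q,0,1)[0]:
    if cv2.contourArea(k)>200: print(fit(c,k,30),cv2.boundingRect(k))
```

```text
[422.02202089  86.74351961 234.7571824 ] [-1.79987500e+02  2.79719995e-03  8.99228180e+01] 63.630403978901 31.925
315 176
[422.   88.   37.   39.6] (298, 158, 38, 38)
```

View pics/w11c.png

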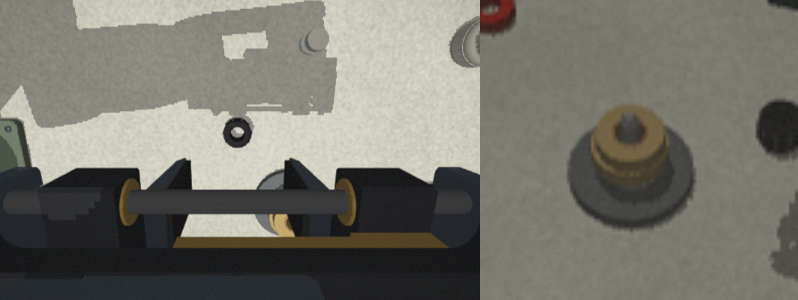

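The stack looks flat at (630,145) in the right panel, and the collar stands at (237,131) on the left.

Request:
step_arm:
  plan:
    - [[0.1,0,6,0,0.7],[0.1,0,12,0,0.7],[0.1,0,17,0,0.7],[0.1,0,20,0,0.7],[0.1,0,20.7,0,0.7],[0.1,0,20.7,0,0.7],[0.1,0,20.7,0,0.3],[0.1,0,20.7,0,0.3],[0.1,0,20.7,0,0.3],[0.1,0,20.7,0,0.3],[0.1,0,20.7,0,0.3],[0.1,0,20.7,0,0.3],[0.1,0,20.7,0,0.3]]
  newtons: 30

```text
time_s: 33.65
ee_pos: [422.0, 88.5, 28.7]
ee_rot: [179.9, -0.0, 90.0]
force: [-0.6, 0.2, 6.5]
gripper_width: 38.5
gripper_force: 30.0
```

Request:
step_arm:
  plan:
    - [[0,0,-3,0,0.3],[0,0,-8,0,0.3],[0,0,-12,0,0.3],[0,0,-12,0,0.3],[-6,4,-12,0,0.3],[-11.5,8,-12,0,0.3],[-11.5,8,-12,0,0.3],[-11.5,8,-12,0,0.3],[-11.5,8,-12,0,0.3],[-11.5,8,-12,0,0.3],[-11.5,8,-12,0,0.3],[-11.5,8,-12,0,0.3]]

```text
time_s: 35.15
ee_pos: [501.4, -26.2, 148.1]
ee_rot: [180.0, -0.0, 90.0]
force: [0.1, 0.7, -0.6]
gripper_width: 38.9
gripper_force: 30.0
```

Run:
```python
from h import *
s=state(); print(s["ee_pos"],s["ee_rot"],s["gripper_width"],s["force"])
c=cam("wrist",s); im=grab_frame("wrist"); cv2.imwrite("pics/w12.png",im); cv2.imwrite("pics/w12c.png",cv2.resize(im[120:270,200:440],None,fx=2.5,fy=2.5))
```

```text
[501.36082935 -26.1951426  148.07968924] [ 1.79986287e+02 -4.87152634e-03  9.00411547e+01] 38.87768673334156 [ 0.12364915  0.70399438 -0.5678725 ]
```

View pics/w12c.png

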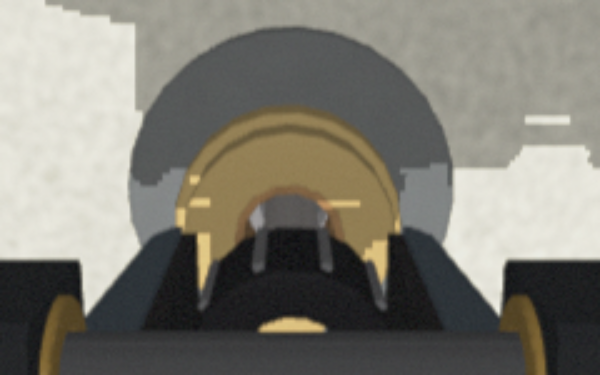

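Request:
step_arm:
  plan:
    - [[-0.1,0,1,0,0.3],[-0.1,0,2,0,0.3],[-0.1,0,3,0,0.3],[-0.1,0,4,0,0.3],[-0.1,0,5,0,0.3],[-0.1,0,5.4,0,0.3],[-0.1,0,5.4,0,0.3],[-0.1,0,5.4,0,0.3]]

```text
time_s: 36.2
ee_pos: [501.7, -27.6, 94.0]
ee_rot: [180.0, -0.0, 90.0]
force: [0.8, 0.1, -0.6]
gripper_width: 38.7
gripper_force: 30.0
```

Request:
step_arm:
  plan:
    - [[0,0,0.05,0,0.6],[0,0,0.05,0,0.6],[0,0,0.05,0,0.6],[0,0,0.05,0,0.6],[0,0,-2,0,0.7],[0,0,-8,0,0.7],[0,0,-14,0,0.7],[5,-8,-14,0,0.7],[10,-12,-14,0,0.7],[15,-15,-14,0,0.7],[20,-15,-14,0,0.7],[20,-15,-14,0,0.7],[20,-15,-14,0,0.7]]

```text
time_s: 37.83
ee_pos: [351.5, 172.5, 233.9]
ee_rot: [180.0, 0.0, 90.1]
force: [0.2, 0.1, 0.8]
gripper_width: 63.8
gripper_force: 0.0
```

Run:
```python
from h import *
d=grab_frame("scene");b=grab_frame("top")
cv2.imwrite("pics/e.png",np.hstack([cv2.resize(d[125:255,170:400],(440,250)),cv2.resize(b[140:310,230:475],(360,250))]))
```

```text
(no output)
```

View pics/e.png

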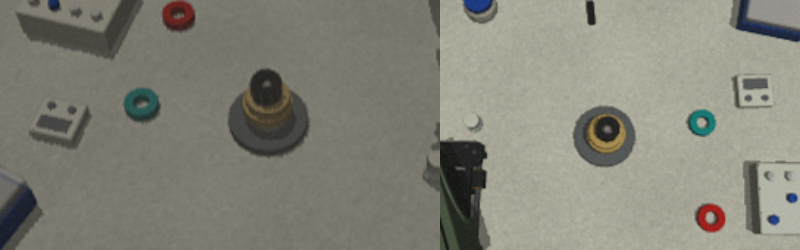

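The collar sits on the stack at (266,85). The look-alikes and bystanders are undisturbed, and no other fresh roll is visible.

```bash
python3 -c "
from workcell import *
print(job_done())"
```

```text
the job is handed in; nothing more can be done
None
```

I handed the job in at about 38 s: the spent roll is in the bin, and the spindle holds the spacer, roll_a, roll_b and the black collar, which looked flat in the last pictures; I don't have the verdict.

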